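# Close a UV curing box and start a medium cure

### The arm

A 6-joint arm with a two-finger parallel gripper is mounted at the origin on a cart in front of the work surface, level with it; the furniture and walls round the work are solid. World frame = base frame: x ahead of the robot, y to its left, z up, the work surface at z = 0. Lengths are in m, angles in rad, forces in N, time in s.
With the tool pointing down it reaches from about 0.35 to 0.975 m from the base axis. Payload 17.4 kg.
Tool frame: the origin (TCP) lies midway between the tips of the shut fingers; the grasp point (between the pads) lies 19 mm behind it; z points along the fingers, y is the line along which they close (so a half turn about z gives the same grasp; the last joint's range is limited). The gripper opens to 85 mm and grips with 20 to 120 N. Pads are 22 mm wide; open, the fingers measure 114 mm over their backs; the gripper's body (76 mm by 85 mm) begins 54 mm behind the grasp point. The pads swing forward as they close: fully open they stand 13 mm farther back than shut.
Start: joints at [-1.355, 0.116, 1.442, -0, 1.584, -0.038], TCP at [0.169, -0.653, 0.231] pointing down, gripper open.
Joint ranges: [-2.83, 2.83], [-0.83, 2.19], [0.07, 2.5], [-1.14, 4.28], [0.01, 3], [-2.97, 2.97]. Speed limits (rad/s): [1.89, 1.89, 2.22, 3.14, 3.14, 3.14].

### API

Orientations are given as a unit quaternion [w, x, y, z].
In Python, from bench import robot, optics, hand_in gives the robot as it stands.
- The arm moves only by the shell command python3 -m creep 'ROWS' [FORCE]. ROWS is JSON, a list of rows, each an object of numbers: "ax", "ay", "az": the turn, a rotation vector about the world's x, y, z in degrees; "x", "y", "z": the shift along the world's x, y, z in mm; "claw": the opening, from 0 (shut) to 1 (fully open). In form: [{"ax": .., "ay": .., "az": .., "x": .., "y": .., "z": .., "claw": ..}, ...]. A call has 1 to 10 rows; each row shifts and turns the commanded pose from where the row before left it; what a row does not reach is not made up. A row lasts 1/10 s, in which the tool goes at most 50 mm and 8.59 degrees, less where a joint would pass 70% of its speed; a pose out of reach is approached as far as the arm can. A call with a gripper value outside its range is refused whole. The fingers move at their own pace and stop on an object; FORCE is the grip in N (left out, the last holds). Time passes only in rows, so rows that do not move let the fingers close. It gives the time, the measured TCP pose, the force, the opening and the grip force at its end, in the units of the state.
- robot.observe(): the state, without advancing time (a new reading comes with each control period).
- optics.get_image(name): name is "side" or "top" or "wrist"; returns the picture (400x640x3 uint8, red, green, blue); there is no depth.
- optics.camera_params(name): a dict with "fx", "fy", "cx", "cy" (pixels), "R" (3x3) and "t" (3): a world point X has camera coordinates R X + t; the wrist camera has in their place "mount" (4x4, takes a point from camera to tool coordinates, whose origin is the TCP and whose axes are the flange's). Camera axes: x right, y down, z forward; pixel columns grow to the right and rows downward; lengths in m; the calibration is good to about 2 mm. The wrist camera is an equidistant fisheye: a pixel r from the principal point sees the ray r / f radians off the axis. A picture is of the moment at which its call begins: read the wrist's pose just before it. camera_params takes no time and is no camera call.
- hand_in(): hands the job in; it is judged then, once.
The state is a dict: "time_s": time; "q": joint angles; "qvel": joint speeds; "effort": joint torques, N m; "ee_pos": TCP position; "orientation": TCP orientation; "wrist_force": force on the tool from outside, world axes, zero at the start; "torque": the same for the moment, N m; "gripper_width": finger opening in m; "grip_force": force on a finger pad.
Only numpy, scipy, OpenCV 4.12 (cv2) and the standard library are available. Lean on these libraries where they do the work, as an engineer would, in place of code of your own. Each camera call takes 0.05 s, during which the arm holds its last target. There are 200 camera calls.

### The job

Start a medium cure in the UV curing box by pushing and pressing with the closed fingers; nothing is to be lifted or carried. First push the open lid down until the latch at its front snaps over the bar and keeps it fully shut; only then tip the mains rocker at the left of the panel over by pressing its raised rear half, press the time key with two dots fully down, and last press the round start key fully down. Do not press the other two time keys, and leave the two moulds inside and everything standing round the box where they are.

Things in the scene. Friction and masses are not known exactly. Their poses are not given: they have to be found in the camera images.
- cure_box: White UV curing box, fixed. Origin on the table top; x runs from panel to hinge (away from the robot at yaw 0), y left. Chamber x -70 to 130 mm, width 260, rim 70 mm high; shut lid's top 97 mm. Panel in front, x -160 to -70, rises 0.17 rad to the rear (39 to 54 mm high). On it, left to right: rocker y +96, time keys of 1, 2, 3 dots y +42, 0, -42, round start key y -98. Press all straight down.
- lid (a joint): Lid hinge, rad: 0 = shut, positive = front edge up; starts at 0.3 to 0.65. White lid 200 x 260 x 26 mm with an amber window. Stays at any angle (1 to 3 N moves); over the last 0.04 rad rubber buffers and the latch resist 3 to 8 N at the pad. The latch snaps over at about 0.003; hard stop at -0.012 (15 N there is plenty). Unlatched it springs back to 0.018 or more; latched it reads about 0.005.
- lid_hinge (a point): Point on the lid's hinge axis, in the middle of its width: 133 mm behind the box's origin, 74 mm above the table. The axis is the box's y axis.
- lid_pad (a point): Centre of the top face of the grey ribbed push pad (26 x 80 mm) in the middle of the lid's front edge, moves with the lid; 178 mm from the hinge axis in front and 25 mm above it when shut, 27 mm behind the lid's front edge. Press the lid here.
- latch (a joint): Sprung steel latch in the middle of the front of the chamber, just behind the panel (rad). 0 = home, positive = its hook is pushed forward toward the robot by the lid's striker bar (up to about 0.25), after which it springs back over the bar. Need not be touched.
- latch_nose (a point): Tip of the latch's hook, 77 mm ahead of the box's origin, 70 mm above the table; the latch with its black thumb tab stands up to 90 mm high, at x -95 to -76 mm and within 17 mm of the middle in y.
- rocker (a joint): Mains rocker, 42 x 25 mm, black, long in x, at the left end of the panel (rad). 0 = off (rear half up, as it starts), 0.36 = on (rear half flush, front half up). It is sprung and snaps over past the middle (0.18); 2 to 4 N at the rear end, hard stop at 0.36.
- rocker_rear (a point): Top of the rocker's rear half (the half toward the lid), 14 mm behind its pivot, marked with a white bar; moves with the rocker, about 5 mm down to on. Press here, straight down.
- key_one (a joint): Time key with one dot (short cure), a grey square cap 24 mm wide, travel 0.004 m, springs back; 0 = up. Must not be pressed.
- key_two (a joint): Time key with two dots (medium cure), same cap, in the middle of the three; 0 = up, 0.004 = fully down (about 5 N), springs back.
- key_three (a joint): Time key with three dots (long cure), same cap; 0 = up. Must not be pressed.
- key_one_top (a point): Centre of the top of the one-dot key, 8 mm above the panel.
- key_two_top (a point): Centre of the top of the two-dot key, 8 mm above the panel. Press here, down.
- key_three_top (a point): Centre of the top of the three-dot key, 8 mm above the panel.
- start_key (a joint): Round start key, 32 mm across, in a steel ring at the right end of the panel; 0 = up, 0.004 m = fully down (about 5 N), springs back.
- start_top (a point): Centre of the top of the round start key, 9.5 mm above the panel. Press here, down.
- mould_front: Loose bookmark mould, 36 x 163 x 10 mm, lying in the chamber nearer the robot; origin at the centre of its underside. Leave it.
- mould_rear: Loose bookmark mould, 36 x 163 x 10 mm, lying in the chamber nearer the hinge; origin at the centre of its underside. Leave it.
- dropper: One of two like loose dropper bottles with a pointed black cap, 25 mm across, 80 mm high, standing beside the box; origin at the centre of its underside. Leave it.
- dropper_b: The other of two like loose dropper bottles with a pointed black cap, 25 mm across, 80 mm high, standing beside the box; origin at the centre of its underside. Leave it.
- vial: Loose glitter vial with a white cap, 27 mm across, 44 mm high, standing beside the box; origin at the centre of its underside. Leave it.
- stick: Loose wooden mixing stick, 18 x 150 x 9 mm, lying on the table at the right of the box; origin at the centre of its underside. Leave it.

How it is judged:
On the way, in this order (a step that is already met when the one before it is completed fails the run):
1. the lid is shut and the latch has sprung back over its bar (value of joint lid below 0.015 rad and value of joint latch below 0.06 rad), for 0.2 s.
2. the mains rocker is tipped over to on (value of joint rocker above 0.3 rad), for 0.1 s.
3. the two-dot time key is pressed down (value of joint key_two above 0.003 m), for 0.1 s.
4. the round start key is pressed down (value of joint start_key above 0.003 m), for 0.1 s.
At the end, for the whole second after the job is handed in: The lid is latched shut (under 0.015 rad, latch within 0.06 rad of home), the rocker is on (over 0.3 rad) and all keys have sprung back up (within 1 mm) (all of step 1 and value of joint rocker above 0.3 rad and value of joint each of key_two, start_key, key_one, key_three below 0.001 m); the robot touches nothing.
It fails at once if the lamp is powered (rocker tipped over) while the lid is open (value of joint rocker above 0.25 rad and value of joint lid above 0.03 rad).
It fails at once if a key is pressed before the rocker is on (value of joint rocker below 0.1 rad and value of joint any of key_two, start_key above 0.002 m).
It fails at once if a wrong time key is pressed (value of joint any of key_one, key_three above 0.002 m).
It fails at once if the lid is lifted further open (value of joint lid above 0.8 rad).
It fails at once if a mould is lifted or shifted more than 15 mm, or something round the box is lifted, knocked over or shifted more than 20 mm (distance of any of mould_front, mould_rear from where it was at the start of the episode above 0.015 m or distance of any of dropper, dropper_b, vial, stick from where it was at the start of the episode above 0.02 m or angle between any of dropper, dropper_b, vial's own z axis and vertical above 0.5 rad).
It also fails if it takes over 48 s, if anything falls off the work surface, if the arm or the gripper's body presses on something with over 40 N, if the wrist force passes 120 N, or if a joint passes its speed limit or range.

## Working session

There is one attempt and no reset: what is moved stays moved. The work goes in short steps, Python scripts to look and compute and a shell command to move; the robot and the scene stay as the last step left them, time stands still between calls to the robot, and variables do not carry over. Pictures are saved under pics/ and viewed, at most 10 in all, crops included, and the job is handed in when it is done.

```bash
mkdir -p pics
python3 - <<'E'
from bench import robot, optics
import cv2
s=robot.observe(); print(s)
for n in("side","top"):
    cv2.imwrite(f"pics/{n}0.png",optics.get_image(n)[:,:,::-1]); print(n,optics.camera_params(n))
print(optics.camera_params("wrist"))
E
```

```text
{'time_s': 0.0, 'q': array([-1.35481716e+00,  1.16529280e-01,  1.44227699e+00, -8.56147905e-06,
        1.58399660e+00, -3.77945365e-02]), 'qvel': array([ 3.30418395e-04,  9.76987598e-04,  3.32360962e-05,  7.03575611e-05,
       -4.74662766e-04,  3.28310411e-04]), 'effort': array([-2.98619570e-04, -7.31988716e+01, -6.32483697e+01, -1.72234359e-04,
        6.25677247e-03, -1.48119818e-05]), 'ee_pos': array([ 0.16941632, -0.65319727,  0.2305257 ]), 'orientation': array([-6.02328515e-04,  9.91960483e-01,  1.26546566e-01, -5.81027215e-05]), 'wrist_force': array([-0.15126691,  0.11628522,  0.24154494]), 'torque': array([ 0.01970043, -0.04466539, -0.05801115]), 'grip_force': 0.0, 'gripper_width': 0.08529395203923358}
side {'fx': 467.29131352451105, 'fy': 467.29131352451105, 'cx': 316.4331401653173, 'cy': 200.23245372149484, 'R': array([[-0.90946867, -0.41566167,  0.00959739],
       [-0.17236246,  0.35592222, -0.91848275],
       [ 0.37836214, -0.83698552, -0.39534458]]), 't': array([0.549947  , 0.18747466, 0.96851932])}
top {'fx': 415.271728558784, 'fy': 415.271728558784, 'cx': 325.5732427514765, 'cy': 196.2244271273335, 'R': array([[-0.00978884, -0.99994596,  0.00349974],
       [-0.99249508,  0.00928915, -0.12193121],
       [ 0.12189211, -0.00466704, -0.99253238]]), 't': array([0.02599298, 0.61862161, 0.89579591])}
{'fx': 309.70691628693146, 'fy': 309.70691628693146, 'cx': 317.12446675956727, 'cy': 198.05725779038542, 'mount': array([[-5.37505921e-04, -9.66088368e-01, -2.58211108e-01,
         6.63186183e-02],
       [ 9.99999543e-01, -7.23285304e-04,  6.24496150e-04,
        -1.15099254e-03],
       [-7.90078766e-04, -2.58210654e-01,  9.66088316e-01,
        -1.41223300e-01],
       [ 0.00000000e+00,  0.00000000e+00,  0.00000000e+00,
         1.00000000e+00]])}
```

View pics/top0.png

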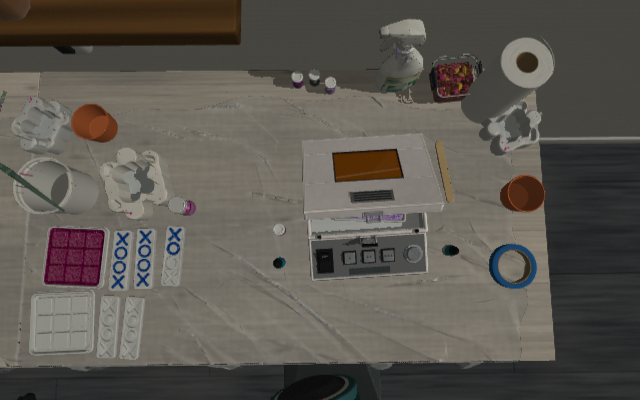

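View pics/side0.png

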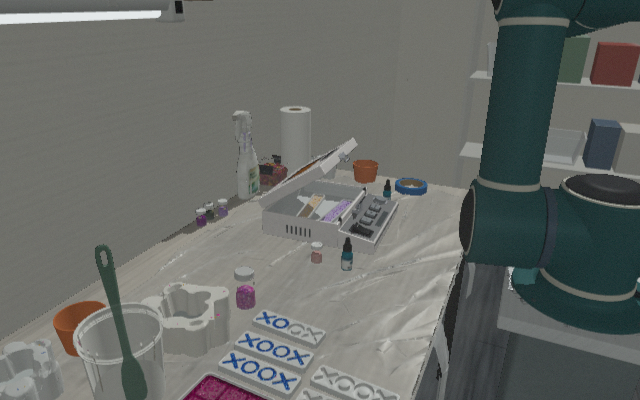

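The top view shows the box with its panel near (368,258), the pad at (372,196), and a dropper each side. The side view shows the lid open. I'll enlarge the box.

Run:
```python
import cv2
a=cv2.imread("pics/top0.png")[180:290,265:465]
cv2.imwrite("pics/topc.png",cv2.resize(a,None,fx=4,fy=4,interpolation=cv2.INTER_CUBIC))
a=cv2.imread("pics/side0.png")[125:255,250:410]
cv2.imwrite("pics/sidec.png",cv2.resize(a,None,fx=4,fy=4,interpolation=cv2.INTER_CUBIC))
```

```text
(no output)
```

View pics/topc.png

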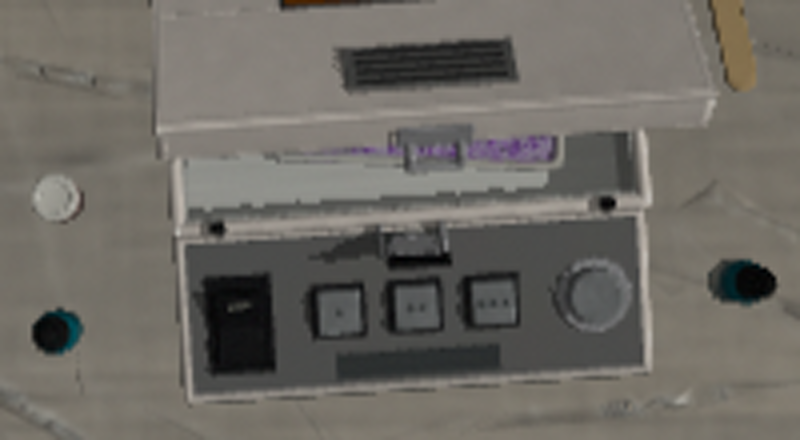

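View pics/sidec.png

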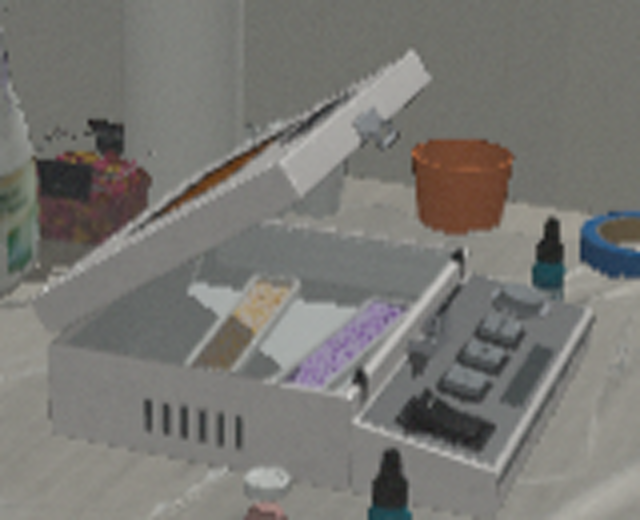

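The crops show the following points, in crop pixels:
- **Top crop:** keys at (337,311), (414,307) and (491,302), start at (595,293), rocker at (241,322), pad at (430,64). The panel's front corners are at (190,400) and (650,370), and the lid's top front edge runs (158,130) to (714,95).
- **Side crop:** the lid's front top corners are at (283,157) and (413,52).

I'll fit the box pose and lid angle to these.

```bash
cat > fit.py <<'E'
import numpy as np
from scipy.optimize import least_squares
from bench import robot, optics
P={n:optics.camera_params(n) for n in("top","side")}
def proj(n,X):
    c=P[n]; v=c["R"]@X+c["t"]; return np.array([c["fx"]*v[0]/v[2]+c["cx"],c["fy"]*v[1]/v[2]+c["cy"]])
def pz(x): return .039+(x+.160)*np.tan(.17)
def lid(a,f,u,y):  # f in front of hinge, u above
    return np.array([.133-f*np.cos(a)-u*np.sin(a),y,.074+f*np.sin(a)+u*np.cos(a)]) 
def world(p,X):
    c,s=np.cos(p[2]),np.sin(p[2]); return np.array([p[0]+c*X[0]-s*X[1],p[1]+s*X[0]+c*X[1],X[2]])
def pts(p):
    a,kx=p[3],p[4]; k=lambda y,h:np.array([kx-h*np.sin(.17),y,pz(kx)+h*np.cos(.17)])
    return dict(k1=k(.042,.008),k2=k(0,.008),k3=k(-.042,.008),st=k(-.098,.0095),
      cl=np.array([-.16,.13,.039]),cr=np.array([-.16,-.13,.039]),pad=lid(a,.178,.025,0),
      ll=lid(a,.205,.023,.13),lr=lid(a,.205,.023,-.13))
if __name__=="__main__":
    T=lambda u,v:np.array([265+u/4,180+v/4]); S=lambda u,v:np.array([250+u/4,125+v/4])
    obs=[("top","k1",T(337,311)),("top","k2",T(414,307)),("top","k3",T(491,302)),("top","st",T(595,293)),
     ("top","cl",T(190,398)),("top","cr",T(650,370)),("top","pad",T(430,64)),("top","ll",T(158,130)),("top","lr",T(714,95)),
     ("side","ll",S(283,157)),("side","lr",S(413,52))]
    f=lambda p:np.concatenate([proj(n,world(p,pts(p)[k]))-o for n,k,o in obs])
    r=least_squares(f,[.6,-.1,0,.5,-.115],loss="soft_l1"); p=r.x
    print("pose",p.round(4)); print(f(p).reshape(-1,2).round(1).tolist())
    for k,v in pts(p).items(): print(k,world(p,v).round(4))
E
python3 fit.py
```

```text
pose [ 0.6228 -0.0645  0.058   0.6105 -0.1377]
[[0.2, 0.1], [0.2, -0.2], [0.2, -0.3], [-0.1, 0.3], [-2.5, -9.4], [0.2, -10.5], [-0.3, 1.8], [-1.6, 0.6], [1.4, -0.3], [0.2, -0.3], [1.6, -2.6]]
k1 [ 0.4815 -0.0306  0.0507]
k2 [ 0.484  -0.0726  0.0507]
k3 [ 0.4864 -0.1145  0.0507]
st [ 0.4894 -0.1704  0.0522]
cl [0.4555 0.056  0.039 ]
cr [ 0.4706 -0.2036  0.039 ]
pad [ 0.5957 -0.0661  0.1965]
ll [0.5672 0.0625 0.2104]
lr [ 0.5822 -0.1971  0.2104]
```

I had a sign error in the lid's up-vector, so I'm fixing it and refitting.

```bash
sed -i 's/-u\*np.sin(a),y/+u*np.sin(a),y/' fit.py; python3 fit.py
```

```text
pose [ 0.6013 -0.0661  0.0534  0.5814 -0.116 ]
[[0.2, -0.0], [0.3, -0.3], [0.3, -0.2], [0.2, 0.5], [-2.1, 0.3], [1.0, -0.4], [-0.5, 0.1], [-1.4, -0.1], [0.8, -0.2], [-0.4, 1.5], [1.4, -1.0]]
k1 [ 0.4819 -0.0304  0.0544]
k2 [ 0.4842 -0.0723  0.0544]
k3 [ 0.4864 -0.1143  0.0544]
st [ 0.4891 -0.1702  0.0559]
cl [0.4346 0.0552 0.039 ]
cr [ 0.4485 -0.2044  0.039 ]
pad [ 0.5993 -0.0662  0.1927]
ll [0.5687 0.0624 0.2058]
lr [ 0.5826 -0.1973  0.2058]
```

Residuals are about 1 px and the corners and heights agree with the given sizes. Box pose is (0.601, -0.066), yaw 0.053, lid about 0.58 rad. I'm moving above the pad, closing the fingers and aligning to the box.

```bash
python3 -m creep '[{"x":20,"y":27,"z":15,"az":-3.8,"claw":0},{"x":26,"y":36,"z":10,"az":-3.8,"claw":0},{"x":26,"y":36,"z":10,"az":-3.9,"claw":0},{"x":26,"y":36,"z":10,"claw":0},{"x":26,"y":36,"z":10,"claw":0},{"x":26,"y":36,"z":10,"claw":0},{"x":26,"y":36,"z":10,"claw":0},{"x":26,"y":36,"claw":0},{"x":26,"y":36,"claw":0},{"x":26,"y":36,"claw":0}]' 40; python3 -m creep '[{"x":26,"y":36,"claw":0},{"x":26,"y":36,"claw":0},{"x":26,"y":36,"claw":0},{"x":26,"y":36,"claw":0},{"x":26,"y":36,"claw":0},{"x":26,"y":36,"claw":0},{"claw":0},{"claw":0}]'
```

```text
$[0]: bad value
$[0]: bad value
```

Every key may be required in each row, so I'll try one full row.

```bash
python3 -m creep '[{"ax":0,"ay":0,"az":-3.8,"x":20,"y":27,"z":15,"claw":0}]' 40; python3 -m creep '[{"ax":0,"ay":0,"az":-3.8,"x":26,"y":36,"z":10,"claw":0.02}]' 40
```

```text
time_s: 0.2
ee_pos: [0.1879, -0.6269, 0.2431]
orientation: [-0.002, 0.996, 0.092, -0.001]
wrist_force: [0.8, 0.7, 0.3]
gripper_width: 0.0729
grip_force: 0.0
time_s: 0.3
ee_pos: [0.2151, -0.5903, 0.2558]
orientation: [-0.001, 0.998, 0.058, -0.0]
wrist_force: [0.9, 0.0, 0.6]
gripper_width: 0.0589
grip_force: 0.0
```

```bash
python3 -m creep '[{"ax":0,"ay":0,"az":-3.8,"x":26,"y":36,"z":10,"claw":0},{"ax":0,"ay":0,"az":0,"x":27,"y":37,"z":10,"claw":0},{"ax":0,"ay":0,"az":0,"x":27,"y":37,"z":10,"claw":0},{"ax":0,"ay":0,"az":0,"x":27,"y":37,"z":10,"claw":0},{"ax":0,"ay":0,"az":0,"x":27,"y":37,"z":10,"claw":0},{"ax":0,"ay":0,"az":0,"x":27,"y":37,"z":0,"claw":0},{"ax":0,"ay":0,"az":0,"x":27,"y":37,"z":0,"claw":0},{"ax":0,"ay":0,"az":0,"x":27,"y":37,"z":0,"claw":0},{"ax":0,"ay":0,"az":0,"x":27,"y":37,"z":0,"claw":0},{"ax":0,"ay":0,"az":0,"x":27,"y":37,"z":0,"claw":0}]'
```

```text
time_s: 1.3
ee_pos: [0.4851, -0.2196, 0.3062]
orientation: [0.0, 1.0, 0.027, -0.0]
wrist_force: [0.6, -1.0, 0.2]
gripper_width: 0.0002
grip_force: 0.0
```

```bash
python3 -m creep '[{"ax":0,"ay":0,"az":0,"x":28,"y":38,"z":0,"claw":0},{"ax":0,"ay":0,"az":0,"x":28,"y":38,"z":0,"claw":0},{"ax":0,"ay":0,"az":0,"x":28,"y":38,"z":0,"claw":0},{"ax":0,"ay":0,"az":0,"x":28,"y":38,"z":0,"claw":0},{"ax":0,"ay":0,"az":0,"x":0,"y":0,"z":0,"claw":0},{"ax":0,"ay":0,"az":0,"x":0,"y":0,"z":0,"claw":0}]'
python3 - <<'E'
from bench import robot, optics
import cv2
s=robot.observe(); print(s["ee_pos"],s["orientation"])
cv2.imwrite("pics/w1.png",optics.get_image("wrist")[:,:,::-1])
E
```

```text
time_s: 1.9
ee_pos: [0.5967, -0.0686, 0.3056]
orientation: [-0.0, 1.0, 0.028, -0.001]
wrist_force: [-0.9, -1.0, 0.9]
gripper_width: -0.0001
grip_force: 0.0
[ 0.59669012 -0.06857303  0.30556075] [-4.97487691e-05  9.99598294e-01  2.83336718e-02 -6.71888665e-04]
```

View pics/w1.png

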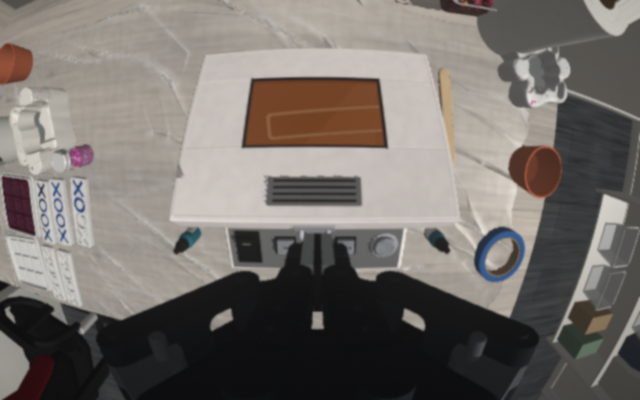

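The wrist view shows the pad at (314,191), centred on the tool and matching the fit. I'm going down and following the lid's arc.

```bash
python3 -m creep '[{"ax":0,"ay":0,"az":0,"x":0,"y":0,"z":-35,"claw":0},{"ax":0,"ay":0,"az":0,"x":0,"y":0,"z":-35,"claw":0},{"ax":0,"ay":0,"az":0,"x":0,"y":0,"z":-20,"claw":0},{"ax":0,"ay":0,"az":0,"x":0,"y":0,"z":-10,"claw":0},{"ax":0,"ay":0,"az":0,"x":-4,"y":0,"z":-10,"claw":0},{"ax":0,"ay":0,"az":0,"x":-7,"y":0,"z":-10,"claw":0},{"ax":0,"ay":0,"az":0,"x":-6,"y":0,"z":-10,"claw":0},{"ax":0,"ay":0,"az":0,"x":-6,"y":0,"z":-10,"claw":0}]'
```

```text
time_s: 2.75
ee_pos: [0.5731, -0.0695, 0.1662]
orientation: [0.0, 1.0, 0.027, 0.001]
wrist_force: [0.3, -1.0, 1.5]
gripper_width: -0.0001
grip_force: 0.5
```

```bash
python3 -m creep '[{"ax":0,"ay":0,"az":0,"x":-2,"y":0,"z":-10,"claw":0},{"ax":0,"ay":0,"az":0,"x":-3,"y":0,"z":-10,"claw":0},{"ax":0,"ay":0,"az":0,"x":-3,"y":0,"z":-10,"claw":0},{"ax":0,"ay":0,"az":0,"x":-3,"y":0,"z":-10,"claw":0},{"ax":0,"ay":0,"az":0,"x":-3,"y":0,"z":-10,"claw":0},{"ax":0,"ay":0,"az":0,"x":-2,"y":0,"z":-6,"claw":0},{"ax":0,"ay":0,"az":0,"x":0,"y":0,"z":-3,"claw":0}]'
```

```text
time_s: 3.45
ee_pos: [0.5571, -0.0694, 0.107]
orientation: [-0.0, 1.0, 0.027, -0.0]
wrist_force: [-5.7, 1.9, 9.2]
gripper_width: -0.0003
grip_force: 4.6
```

```bash
python3 -m creep '[{"ax":0,"ay":0,"az":0,"x":0,"y":0,"z":-2,"claw":0},{"ax":0,"ay":0,"az":0,"x":0,"y":0,"z":-2,"claw":0},{"ax":0,"ay":0,"az":0,"x":0,"y":0,"z":-1.5,"claw":0},{"ax":0,"ay":0,"az":0,"x":0,"y":0,"z":0,"claw":0}]'; python3 -m creep '[{"ax":0,"ay":0,"az":0,"x":0,"y":0,"z":-1.5,"claw":0},{"ax":0,"ay":0,"az":0,"x":0,"y":0,"z":-1.5,"claw":0},{"ax":0,"ay":0,"az":0,"x":0,"y":0,"z":0,"claw":0}]'
```

```text
time_s: 3.85
ee_pos: [0.5574, -0.0694, 0.1018]
orientation: [0.0, 1.0, 0.027, -0.0]
wrist_force: [-2.1, -0.1, 1.6]
gripper_width: -0.0002
grip_force: 1.1
time_s: 4.15
ee_pos: [0.5574, -0.0694, 0.0986]
orientation: [0.0, 1.0, 0.027, -0.0]
wrist_force: [-3.0, 0.2, 4.7]
gripper_width: -0.0002
grip_force: 2.1
```

```bash
for i in 1 ; do python3 -m creep '[{"ax":0,"ay":0,"az":0,"x":0,"y":0,"z":-1,"claw":0},{"ax":0,"ay":0,"az":0,"x":0,"y":0,"z":0,"claw":0}]'; python3 -m creep '[{"ax":0,"ay":0,"az":0,"x":0,"y":0,"z":-1,"claw":0},{"ax":0,"ay":0,"az":0,"x":0,"y":0,"z":0,"claw":0}]'; done
```

```text
time_s: 4.35
ee_pos: [0.5575, -0.0694, 0.0978]
orientation: [0.0, 1.0, 0.027, -0.0]
wrist_force: [-2.0, 0.2, 4.5]
gripper_width: -0.0001
grip_force: 2.3
time_s: 4.55
ee_pos: [0.5575, -0.0694, 0.0973]
orientation: [0.0, 1.0, 0.027, 0.0]
wrist_force: [-5.5, 0.3, 10.3]
gripper_width: -0.0003
grip_force: 5.1
```

Force is now rising steeply, so the hard stop is close. One more step should bring it to about 15 N, then I'll retreat and look.

```bash
python3 -m creep '[{"ax":0,"ay":0,"az":0,"x":0,"y":0,"z":-1,"claw":0},{"ax":0,"ay":0,"az":0,"x":0,"y":0,"z":0,"claw":0},{"ax":0,"ay":0,"az":0,"x":0,"y":0,"z":0,"claw":0}]'; python3 -m creep '[{"ax":0,"ay":0,"az":0,"x":0,"y":0,"z":2,"claw":0},{"ax":0,"ay":0,"az":0,"x":0,"y":0,"z":1.5,"claw":0},{"ax":0,"ay":0,"az":0,"x":0,"y":0,"z":0,"claw":0}]';  python3 -m creep '[{"ax":0,"ay":0,"az":0,"x":0,"y":0,"z":15,"claw":0},{"ax":0,"ay":0,"az":0,"x":0,"y":0,"z":40,"claw":0},{"ax":0,"ay":0,"az":0,"x":-25,"y":0,"z":40,"claw":0},{"ax":0,"ay":0,"az":0,"x":-40,"y":0,"z":0,"claw":0},{"ax":0,"ay":0,"az":0,"x":0,"y":0,"z":0,"claw":0}]'
python3 - <<'E'
from bench import robot, optics
import cv2, numpy as np
s=robot.observe(); print(s["ee_pos"])
a=optics.get_image("side")[125:255,250:410,::-1]
w=optics.get_image("wrist")[:,:,::-1]; cv2.imwrite("pics/w2.png",w)
cv2.imwrite("pics/s2.png",cv2.resize(a,None,fx=4,fy=4,interpolation=cv2.INTER_CUBIC))
E
```

```text
time_s: 4.85
ee_pos: [0.5576, -0.0694, 0.0973]
orientation: [0.0, 1.0, 0.027, 0.0]
wrist_force: [-11.9, 0.1, 19.4]
gripper_width: -0.0001
grip_force: 9.6
time_s: 5.15
ee_pos: [0.5578, -0.0694, 0.0996]
orientation: [0.0, 1.0, 0.027, 0.0]
wrist_force: [0.3, -1.0, 3.4]
gripper_width: 0.0
grip_force: 2.1
time_s: 5.65
ee_pos: [0.4902, -0.0693, 0.1966]
orientation: [0.0, 1.0, 0.027, 0.001]
wrist_force: [-0.3, 0.1, 0.2]
gripper_width: -0.0002
grip_force: 0.0
[ 0.49024406 -0.06933504  0.1966022 ]
```

View pics/s2.png

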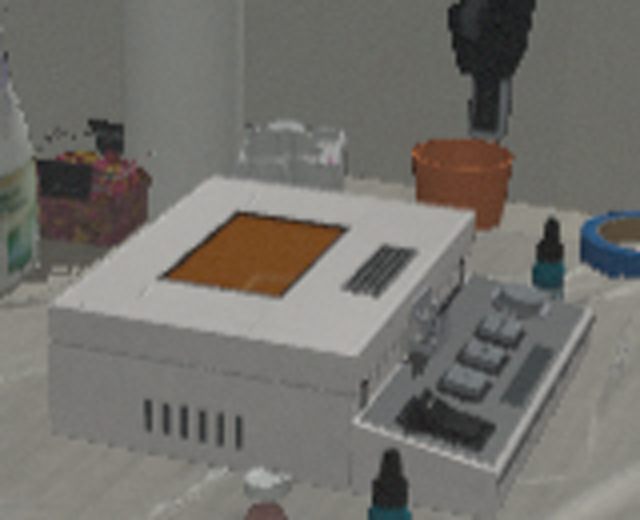

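View pics/w2.png

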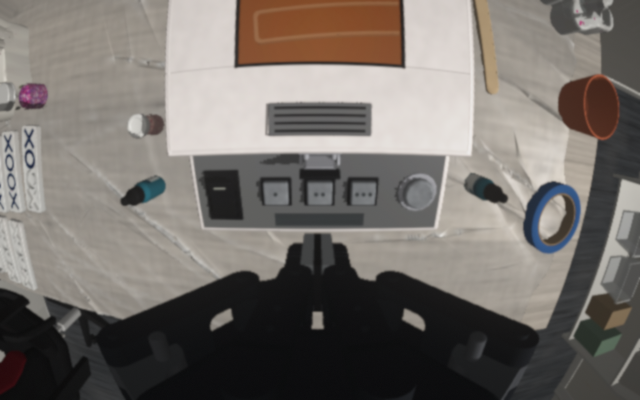

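Both views show the lid flush on the rim, with the latch standing at wrist (320,160). To tell latched (pad at about z 0.100) from unlatched (at least 0.1025), I'll touch the pad lightly.

```bash
python3 -m creep '[{"ax":0,"ay":0,"az":0,"x":40,"y":0,"z":0,"claw":0},{"ax":0,"ay":0,"az":0,"x":26,"y":0,"z":-35,"claw":0},{"ax":0,"ay":0,"az":0,"x":0,"y":0,"z":-40,"claw":0},{"ax":0,"ay":0,"az":0,"x":0,"y":0,"z":-17,"claw":0},{"ax":0,"ay":0,"az":0,"x":0,"y":0,"z":0,"claw":0},{"ax":0,"ay":0,"az":0,"x":0,"y":0,"z":0,"claw":0}]' | grep -E 'pos|force'; for i in 1 ; do python3 -m creep '[{"ax":0,"ay":0,"az":0,"x":0,"y":0,"z":-1.5,"claw":0},{"ax":0,"ay":0,"az":0,"x":0,"y":0,"z":0,"claw":0}]'| grep -E 'pos|force'; python3 -m creep '[{"ax":0,"ay":0,"az":0,"x":0,"y":0,"z":-1,"claw":0},{"ax":0,"ay":0,"az":0,"x":0,"y":0,"z":0,"claw":0}]'| grep -E 'pos|force'; python3 -m creep '[{"ax":0,"ay":0,"az":0,"x":0,"y":0,"z":-1,"claw":0},{"ax":0,"ay":0,"az":0,"x":0,"y":0,"z":0,"claw":0}]'| grep -E 'pos|force'; done
```

```text
ee_pos: [0.5587, -0.0694, 0.1025]
wrist_force: [-0.1, 0.3, 0.2]
grip_force: 0.0
ee_pos: [0.5586, -0.0694, 0.1013]
wrist_force: [-1.0, 0.1, 0.4]
grip_force: 0.0
ee_pos: [0.5585, -0.0694, 0.1]
wrist_force: [0.5, -0.0, 0.4]
grip_force: 0.3
ee_pos: [0.5585, -0.0694, 0.0991]
wrist_force: [-2.9, -0.6, 4.3]
grip_force: 2.2
```

Contact came at 0.100, so the lid is latched. Next I'll locate the rocker.

```bash
python3 -m creep '[{"ax":0,"ay":0,"az":0,"x":0,"y":0,"z":20,"claw":0},{"ax":0,"ay":0,"az":0,"x":-10,"y":10,"z":35,"claw":0},{"ax":0,"ay":0,"az":0,"x":-28,"y":30,"z":0,"claw":0},{"ax":0,"ay":0,"az":0,"x":-28,"y":30,"z":0,"claw":0},{"ax":0,"ay":0,"az":0,"x":0,"y":24,"z":0,"claw":0},{"ax":0,"ay":0,"az":0,"x":0,"y":0,"z":0,"claw":0}]'
python3 - <<'E'
from fit import *
p=[.6013,-.0661,.0534]
c=P["top"]
for u,v,z in((241,322,.052),(238,307,.058),(414,307,.0544),(595,293,.0559)):
    d=c["R"].T@np.array([(265+u/4-c["cx"])/c["fx"],(180+v/4-c["cy"])/c["fy"],1]);o=-c["R"].T@c["t"]
    print((o+d*(z-o[2])/d[2]).round(4))
print(world(p,np.array([-.102,.096,.05])))
E
```

```text
time_s: 7.55
ee_pos: [0.492, 0.0266, 0.1541]
orientation: [-0.0, 1.0, 0.028, 0.001]
wrist_force: [0.5, -0.4, 0.4]
gripper_width: -0.0
grip_force: 0.0
[0.4764 0.0222 0.052 ]
[0.4846 0.0238 0.058 ]
[ 0.4836 -0.0717  0.0544]
[ 0.4902 -0.1699  0.0559]
[0.49432143 0.02431895 0.05      ]
```

```bash
python3 -m creep '[{"ax":0,"ay":0,"az":0,"x":-1,"y":-2,"z":-35,"claw":0},{"ax":0,"ay":0,"az":0,"x":0,"y":0,"z":-35,"claw":0},{"ax":0,"ay":0,"az":0,"x":0,"y":0,"z":-12,"claw":0},{"ax":0,"ay":0,"az":0,"x":0,"y":0,"z":-5,"claw":0},{"ax":0,"ay":0,"az":0,"x":0,"y":0,"z":-2,"claw":0},{"ax":0,"ay":0,"az":0,"x":0,"y":0,"z":0,"claw":0}]'| grep -E 'pos|force';python3 -m creep '[{"ax":0,"ay":0,"az":0,"x":0,"y":0,"z":-2,"claw":0},{"ax":0,"ay":0,"az":0,"x":0,"y":0,"z":0,"claw":0}]'| grep -E 'pos|force';python3 -m creep '[{"ax":0,"ay":0,"az":0,"x":0,"y":0,"z":-2,"claw":0},{"ax":0,"ay":0,"az":0,"x":0,"y":0,"z":0,"claw":0}]'| grep -E 'pos|force'
```

```text
ee_pos: [0.4922, 0.0225, 0.066]
wrist_force: [-0.7, -0.4, 0.1]
grip_force: 0.0
ee_pos: [0.4918, 0.0226, 0.0634]
wrist_force: [0.8, -0.3, -0.7]
grip_force: 0.0
ee_pos: [0.4917, 0.0226, 0.061]
wrist_force: [1.6, -0.0, 1.7]
grip_force: 0.7
```

```bash
python3 -m creep '[{"ax":0,"ay":0,"az":0,"x":0,"y":0,"z":-2,"claw":0},{"ax":0,"ay":0,"az":0,"x":0,"y":0,"z":0,"claw":0}]'| grep -E 'pos|force';python3 -m creep '[{"ax":0,"ay":0,"az":0,"x":0,"y":0,"z":-2,"claw":0},{"ax":0,"ay":0,"az":0,"x":0,"y":0,"z":0,"claw":0}]'| grep -E 'pos|force';python3 -m creep '[{"ax":0,"ay":0,"az":0,"x":0,"y":0,"z":-1,"claw":0},{"ax":0,"ay":0,"az":0,"x":0,"y":0,"z":0,"claw":0}]'| grep -E 'pos|force'
```

```text
ee_pos: [0.4914, 0.0226, 0.0586]
wrist_force: [0.1, 0.7, -0.4]
grip_force: 0.0
ee_pos: [0.4911, 0.0226, 0.0563]
wrist_force: [-0.4, 0.6, 0.2]
grip_force: 0.0
ee_pos: [0.4914, 0.0226, 0.0557]
wrist_force: [-0.2, -1.1, 1.5]
grip_force: 0.3
```

It went light after 0.061, so it snapped over and is now at its stop. I'll press a little more to confirm, then go above key two with the target TCP at about (0.480, -0.072).

```bash
python3 -m creep '[{"ax":0,"ay":0,"az":0,"x":0,"y":0,"z":-1,"claw":0},{"ax":0,"ay":0,"az":0,"x":0,"y":0,"z":-1,"claw":0},{"ax":0,"ay":0,"az":0,"x":0,"y":0,"z":0,"claw":0}]'| grep -E 'pos|force';python3 -m creep '[{"ax":0,"ay":0,"az":0,"x":0,"y":0,"z":20,"claw":0},{"ax":0,"ay":0,"az":0,"x":-2,"y":0,"z":40,"claw":0},{"ax":0,"ay":0,"az":0,"x":-4,"y":-40,"z":0,"claw":0},{"ax":0,"ay":0,"az":0,"x":-4,"y":-40,"z":0,"claw":0},{"ax":0,"ay":0,"az":0,"x":-2,"y":-15,"z":0,"claw":0},{"ax":0,"ay":0,"az":0,"x":0,"y":0,"z":0,"claw":0}]'
python3 - <<'E'
from bench import robot, optics
import cv2, numpy as np
a=optics.get_image("side")[185:255,330:410,::-1]
w=optics.get_image("wrist")[100:300,160:480,::-1]
cv2.imwrite("pics/s3.png",np.vstack([cv2.resize(a,(320,280),interpolation=cv2.INTER_CUBIC),w]))
E
```

```text
ee_pos: [0.4917, 0.0226, 0.055]
wrist_force: [-8.0, -0.6, 15.4]
grip_force: 7.8
time_s: 10.05
ee_pos: [0.4792, -0.074, 0.1138]
orientation: [0.0, 1.0, 0.026, 0.0]
wrist_force: [0.2, 0.3, 0.2]
gripper_width: 0.0
grip_force: 0.0
```

View pics/s3.png

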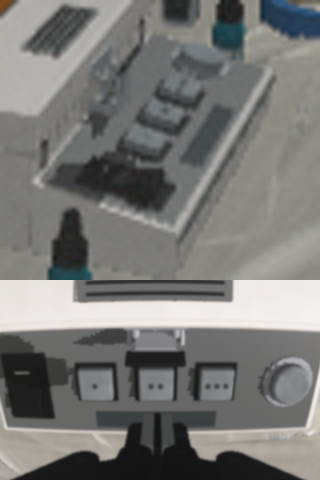

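The rocker's front half is now raised, so it is on. The tool is in line with the two-dot key, so I'm pressing it.

```bash
python3 -m creep '[{"ax":0,"ay":0,"az":0,"x":2,"y":1,"z":-30,"claw":0},{"ax":0,"ay":0,"az":0,"x":0,"y":0,"z":-20,"claw":0},{"ax":0,"ay":0,"az":0,"x":0,"y":0,"z":-5,"claw":0},{"ax":0,"ay":0,"az":0,"x":0,"y":0,"z":-2,"claw":0},{"ax":0,"ay":0,"az":0,"x":0,"y":0,"z":0,"claw":0}]'| grep -E 'pos|force';python3 -m creep '[{"ax":0,"ay":0,"az":0,"x":0,"y":0,"z":-2,"claw":0},{"ax":0,"ay":0,"az":0,"x":0,"y":0,"z":0,"claw":0}]'| grep -E 'pos|force';python3 -m creep '[{"ax":0,"ay":0,"az":0,"x":0,"y":0,"z":-2,"claw":0},{"ax":0,"ay":0,"az":0,"x":0,"y":0,"z":0,"claw":0}]'| grep -E 'pos|force'
```

```text
ee_pos: [0.4819, -0.071, 0.0576]
wrist_force: [0.5, -0.5, -0.7]
grip_force: 0.0
ee_pos: [0.4817, -0.0714, 0.0554]
wrist_force: [-1.2, -0.1, -0.2]
grip_force: 0.0
ee_pos: [0.4818, -0.0715, 0.0531]
wrist_force: [1.3, -0.6, 3.3]
grip_force: 1.5
```

```bash
python3 -m creep '[{"ax":0,"ay":0,"az":0,"x":0,"y":0,"z":-1,"claw":0},{"ax":0,"ay":0,"az":0,"x":0,"y":0,"z":-1,"claw":0},{"ax":0,"ay":0,"az":0,"x":0,"y":0,"z":0,"claw":0}]'| grep -E 'pos|force';python3 -m creep '[{"ax":0,"ay":0,"az":0,"x":0,"y":0,"z":-1,"claw":0},{"ax":0,"ay":0,"az":0,"x":0,"y":0,"z":0,"claw":0}]'| grep -E 'pos|force';python3 -m creep '[{"ax":0,"ay":0,"az":0,"x":0,"y":0,"z":-1,"claw":0},{"ax":0,"ay":0,"az":0,"x":0,"y":0,"z":0,"claw":0}]'| grep -E 'pos|force'
```

```text
ee_pos: [0.4817, -0.0715, 0.051]
wrist_force: [3.5, 1.2, 4.6]
grip_force: 2.4
ee_pos: [0.4819, -0.0715, 0.0507]
wrist_force: [-1.3, 1.6, 11.9]
grip_force: 6.1
ee_pos: [0.4821, -0.0715, 0.0504]
wrist_force: [-5.4, 1.8, 21.2]
grip_force: 10.9
```

The key hit its bottom stop after about 4 mm of travel. On to the start key.

```bash
python3 -m creep '[{"ax":0,"ay":0,"az":0,"x":0,"y":0,"z":20,"claw":0},{"ax":0,"ay":0,"az":0,"x":0,"y":0,"z":15,"claw":0},{"ax":0,"ay":0,"az":0,"x":2,"y":-33,"z":0,"claw":0},{"ax":0,"ay":0,"az":0,"x":2,"y":-33,"z":0,"claw":0},{"ax":0,"ay":0,"az":0,"x":2,"y":-33,"z":0,"claw":0},{"ax":0,"ay":0,"az":0,"x":0,"y":0,"z":0,"claw":0},{"ax":0,"ay":0,"az":0,"x":0,"y":0,"z":-18,"claw":0},{"ax":0,"ay":0,"az":0,"x":0,"y":0,"z":-8,"claw":0},{"ax":0,"ay":0,"az":0,"x":0,"y":0,"z":0,"claw":0}]'| grep -E 'pos|force';python3 -m creep '[{"ax":0,"ay":0,"az":0,"x":0,"y":0,"z":-2,"claw":0},{"ax":0,"ay":0,"az":0,"x":0,"y":0,"z":-2,"claw":0},{"ax":0,"ay":0,"az":0,"x":0,"y":0,"z":0,"claw":0}]'| grep -E 'pos|force'
```

```text
ee_pos: [0.4868, -0.1698, 0.0567]
wrist_force: [-1.3, -0.1, 2.1]
grip_force: 0.8
ee_pos: [0.4878, -0.1701, 0.0543]
wrist_force: [-0.7, 2.0, 3.8]
grip_force: 1.9
```

```bash
python3 -m creep '[{"ax":0,"ay":0,"az":0,"x":0,"y":0,"z":-1,"claw":0},{"ax":0,"ay":0,"az":0,"x":0,"y":0,"z":-1,"claw":0},{"ax":0,"ay":0,"az":0,"x":0,"y":0,"z":0,"claw":0}]'| grep -E 'pos|force';python3 -m creep '[{"ax":0,"ay":0,"az":0,"x":0,"y":0,"z":-1,"claw":0},{"ax":0,"ay":0,"az":0,"x":0,"y":0,"z":0,"claw":0}]'| grep -E 'pos|force';python3 -m creep '[{"ax":0,"ay":0,"az":0,"x":0,"y":0,"z":-1,"claw":0},{"ax":0,"ay":0,"az":0,"x":0,"y":0,"z":0,"claw":0}]'| grep -E 'pos|force'
```

```text
ee_pos: [0.488, -0.1703, 0.0528]
wrist_force: [-2.0, 3.6, 10.3]
grip_force: 5.6
ee_pos: [0.4881, -0.1704, 0.0525]
wrist_force: [-5.7, 6.5, 18.9]
grip_force: 10.1
ee_pos: [0.4883, -0.1704, 0.0523]
wrist_force: [-9.6, 8.0, 28.2]
grip_force: 14.8
```

The start key is also at its stop after about 4 mm. Retreating and checking.

```bash
python3 -m creep '[{"ax":0,"ay":0,"az":0,"x":0,"y":0,"z":20,"claw":0},{"ax":0,"ay":0,"az":0,"x":0,"y":0,"z":45,"claw":0},{"ax":0,"ay":0,"az":0,"x":0,"y":0,"z":45,"claw":0},{"ax":0,"ay":0,"az":0,"x":-20,"y":-30,"z":30,"claw":0},{"ax":0,"ay":0,"az":0,"x":-20,"y":-30,"z":0,"claw":0},{"ax":0,"ay":0,"az":0,"x":0,"y":0,"z":0,"claw":0},{"ax":0,"ay":0,"az":0,"x":0,"y":0,"z":0,"claw":0}]'
python3 - <<'E'
from bench import optics
import cv2, numpy as np
a=optics.get_image("side")[125:255,250:410,::-1]
cv2.imwrite("pics/s4.png",np.hstack([cv2.resize(a,None,fx=2.4,fy=2.4),optics.get_image("wrist")[0:312,130:530,::-1]]))
E
```

```text
time_s: 14.35
ee_pos: [0.4471, -0.2308, 0.1896]
orientation: [-0.0, 1.0, 0.027, -0.0]
wrist_force: [-1.2, -0.5, -0.6]
gripper_width: -0.0001
grip_force: 0.0
```

View pics/s4.png

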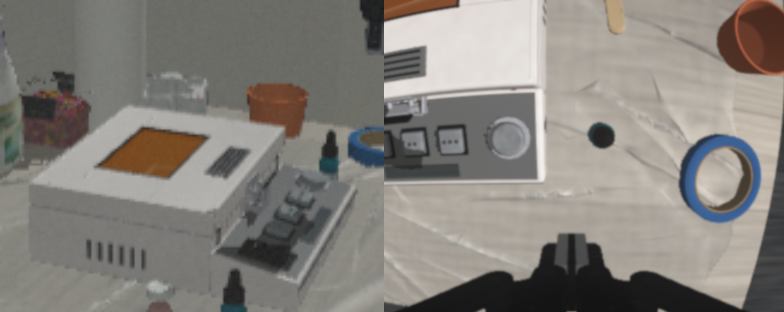

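The lid is shut, the keys are up, the droppers are still standing and the gripper is clear. Handing in.

```bash
python3 -c "
from bench import hand_in
print(hand_in())"
```

```text
the job is handed in; nothing more can be done
None
```

I latched the lid, switched the rocker on, pressed the two-dot key and then start fully down, backed the arm clear at 14.35 s and handed in; `hand_in()` returned no verdict.

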